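# Slide a glued stand foot under the clamp spring of a gluing jig

## Robot

A 7-joint arm with a two-finger parallel gripper is mounted at the origin on the work surface. World frame = base frame: x ahead of the robot, y to its left, z up, the work surface at z = 0. Lengths are in m, angles in rad, forces in N, time in s.
With the tool pointing down it reaches from about 0.425 to 0.925 m from the base axis. Payload 6.8 kg.
Tool frame: the origin (TCP) lies at the very end of the fingers, on their centre line; the grasp point (between the pads) lies 19 mm behind it; z points along the fingers, y is the direction in which the jaws open and shut (so a half turn about z gives the same grasp; the last joint's range is limited). The gripper opens to 85 mm and grips with 20 to 120 N. Pads are 22 mm wide; open, the fingers measure 114 mm over their backs; the gripper's body (76 mm by 85 mm) begins 54 mm behind the grasp point. The pads swing forward as they close: fully open they stand 13 mm farther back than shut.
Start: joints at [-1.358, 0.477, 0.022, 1.555, -0.011, 1.109, -0.083], TCP at [0.213, 0.641, 0.231] pointing down, gripper open.
Joint ranges: [-2.96, 2.96], [-0.34, 2.1], [-1.41, 1.46], [0.24, 2.44], [-1.37, 4.51], [0.17, 1.92], [-2.96, 2.96]. Speed limits (rad/s): [2.39, 2.39, 3.14, 3.14, 3.14, 3.14, 3.14].

## Interface

Orientations are given as a rotation vector (axis times angle).
In Python, from station import bot, eyes gives the robot as it stands.
- The arm moves only by the tool drive_tool, never from a script. Its argument "commands" is a list of rows, each an object with "offset": the shift along the tool's x, y, z in cm, a list of three; "roll": the turn about the tool's z in rad. A call has 1 to 10 rows; each row shifts and turns the commanded pose from where the row before left it, along the tool's axes as they then stand; what a row does not reach is not made up. A row lasts 1/8 s, in which the tool goes at most 62.5 mm and 10.7 degrees, less where a joint would pass 70% of its speed; a pose out of reach is approached as far as the arm can. A call with a gripper value outside its range is refused whole. "jaw" is the closure, from 0 (fully open) to 1 (shut), set as the call begins (left out, the last holds). The fingers move at their own pace and stop on an object; the grip force is fixed at half the most. Time passes only in rows, so rows that do not move let the fingers close. It gives the time, the measured TCP pose, the force and the opening at its end, in the units of the state.
- bot.get_state(): the state, without advancing time (a new reading comes with each control period).
- eyes.read_camera(name): name is "side" or "top"; returns a dict with "img" (420x560x3 uint8, red, green, blue), "mtx" (3x3 intrinsics, pixels), "R" (3x3) and "t" (3): a world point X has camera coordinates R X + t. Camera axes: x right, y down, z forward; pixel columns grow to the right and rows downward; lengths in m; the calibration is good to about 2 mm. A picture is of the moment at which its call begins. There is no depth.
- bot.close_job(): hands the job in, once; it reports no verdict.
The state is a dict: "time_s": time; "qpos": joint angles; "joint_vel": joint speeds; "effort": joint torques, N m; "position": TCP position; "orientation": TCP orientation; "force": force on the tool from outside, world axes, zero at the start; "ft_torque": the same for the moment, N m; "grip_width": finger opening in m.
Only numpy, scipy, OpenCV 4.12 (cv2) and the standard library are available. Lean on these libraries where they do the work, as an engineer would, in place of code of your own. Each camera call takes 0.05 s, during which the arm holds its last target.

## Task

Clamp the freshly glued wooden display-stand foot in the gluing jig: with closed fingertips press it down hard on its rear deck where it lies, before its nose reaches the steel bar, so that the sprung bed sinks, and, keeping it pressed, slide it forward under the bar and the leaf spring until it is fully home against the end stop. Then lift the fingers off, so that the leaf spring alone holds it down. Only press and push it, never pick it up, and leave the paint bottle, the mug and the tape roll where they stand.

Things in the scene. Friction and masses are not known exactly. Their poses are not given: they have to be found in the camera images.
- jig: Fixed plywood gluing jig, base 290 x 110 x 12 mm, nowhere higher than 57 mm. Origin: on the table, on the mid-line of the sliding channel; +x = the way the foot is slid, away from the robot (yaw up to 0.5 rad either way); z up. The foot is home when its origin is at x = 40, y = 0 mm here. Low rear stop x -118 to -110 mm, top z 36.
- guide (a point): Point on the jig: mid-line of the channel, level with the tops of the two wooden side guides (x 0, z 36 mm in the jig's frame). The guides are 10 mm thick, 64 mm apart, and run from x -118 to 108 mm. Between them lies the sprung bed of slick white plastic, top at z 28 mm when up, 20 mm when right down. Axes as jig.
- gate (a point): Point on the jig (x 58, z 42 mm in its frame): middle of the underside of the steel gate bar that crosses the channel; bar 8 mm thick along x, 14 mm high (top z 56). Axes as jig.
- leaf_low (a point): Point on the steel leaf spring, 40 mm wide, close behind the gate bar: the middle of its lowest line, which bears on the foot (x 76, z 36.5 mm in the jig's frame at rest). Its lip turns up towards the gate (x 64, z 41.6 mm); its far end is held at x 120 mm under a plate.
- end_stop (a point): Point on the jig: middle of the end stop's face (x 95, z 28 mm in its frame), which the foot's front end meets when home. Axes as jig.
- foot: Loose wooden foot of a display stand, about 110 g, 110 long (x) x 60 wide (y) x 18 mm thick, lying flat on the bed between the guides, +x along the jig's +x, 58 to 93 mm short of home. Origin: centre of its underside. Along x: bare flat deck -55 to -10, cross ridge -10 to 12, dark-faced tongue 12 to 55 mm; deck and tongue tops at z 18 mm.
- deck (a point): Point on the foot: centre of the rear deck's top (45 x 60 mm), where to press. Unpressed it is 46 mm above the table, as is the tongue's top, which then hits the gate bar: press the foot down at least 4 mm, better 6 to 8, and keep it so while sliding it all the way. Axes as foot.
- ridge (a point): Point on the foot: middle of the upright rear face of the cross ridge (x -10, z 24 mm in its frame), 12 mm high, at the front of the deck; the ridge slopes down forward. A fingertip on the deck bears against this face to push. Pushing the pressed foot takes roughly 3 to 8 N, as bed and spring are slick.
- bed (a joint): How far the sprung bed is pressed down, m: 0 up, 0.008 right down on its hard stop. Preloaded spring: about 4 N to start it, 1 N per mm, about 12 N right down. With the foot home and released it rests near 0.005.
- leaf (a joint): How far the leaf spring is lifted, rad: 0 at rest, about 0.03 with the foot under it and pressed right down, about 0.1 when the released foot is pushed up against it.
- paint_mid (a point): Bystander: closed yellow paint bottle, 64 mm diameter, 170 mm high, standing beside the jig. Point half-way up, on its axis.
- mug_mid (a point): Bystander: black mug, 80 mm diameter, 92 mm high, beside the jig on the other side. Point half-way up, on its axis.
- tape_mid (a point): Bystander: roll of paper tape lying flat to the left of the jig near its far end, 104 mm outer diameter, 24 mm high. Point at its centre, half-way up.
Mind the look-alikes: they are no part of the job. Several things have the shape of the foot; the one meant has the colours described above.

How it is judged:
On the way, in this order (a step that is already met when the one before it is completed fails the run):
1. the foot, its nose still short of the steel bar, is pressed down by the fingers so that the bed sinks by more than 3.5 mm (value of joint bed above 0.0035 m and contact force between the fingers and foot above 2 N and x of foot in the frame of jig below -0.003 m), for 0.05 s.
2. the foot is slid under the leaf spring, home to within 4 mm of the end stop (x of foot in the frame of jig above 0.036 m and value of joint leaf above 0.015 rad), for 0.1 s.
At the end, for the whole second after the job is handed in: The foot lies flat (within 0.06 rad) and at rest in the channel, its front end within 4 mm of the end stop, held down by the lifted leaf spring alone (leaf lifted more than 0.05 rad, bed still more than 2.5 mm down), with the fingers off it (x of foot in the frame of jig between 0.036 and 0.044 m and y of foot in the frame of jig between -0.004 and 0.004 m and value of joint leaf above 0.05 rad and value of joint bed above 0.0025 m and angle between foot's own z axis and vertical below 0.06 rad and linear speed of foot below 0.01 m/s and contact force between the fingers and foot below 0.05 N); the robot touches nothing.
It fails at once if the foot is lifted off the bed (more than 6 mm above its unpressed height) or tipped by more than 0.25 rad (z of foot in the frame of jig above 0.034 m or angle between foot's own z axis and vertical above 0.25 rad).
It fails at once if the paint bottle, the mug or the tape roll is moved by more than 25 mm (distance of any of paint_mid, mug_mid, tape_mid from where it was at the start of the episode above 0.025 m).
It also fails if it takes over 35 s, if anything falls off the work surface, if the arm or the gripper's body presses on something with over 40 N, if the wrist force passes 120 N, or if a joint passes its speed limit or range.

## Working session

There is one attempt and no reset: what is moved stays moved. The work goes in short steps, Python scripts to look and compute and a tool call to move; the robot and the scene stay as the last step left them, time stands still between calls to the robot, and variables do not carry over. Pictures are saved under pics/ and viewed, and the job is handed in when it is done.

Besides the shell and the picture viewer there is one more tool, called after ">>>" in YAML: its name, and indented under it one key for each argument. drive_tool: Moves the arm, as the interface text tells. Its arguments: {"type":"object","properties":{"commands":{"type":"array","items":{"type":"object","properties":{"offset":{"type":"array","items":{"type":"number"}},"roll":{"type":"number"}}}},"jaw":{"type":"number"}},"required":["commands"]}

```bash
ls; mkdir -p pics; python3 - <<'E'
from station import bot, eyes
import cv2,numpy as np
np.set_printoptions(precision=4,suppress=True)
print(bot.get_state())
for n in ("top","side"):
    c=eyes.read_camera(n); cv2.imwrite(f"pics/{n}0.png",c["img"][:,:,::-1]); np.savez(f"{n}0.npz",**c); print(n,c["mtx"],c["R"],c["t"])
E
```

```text
pics
{'time_s': 0.0, 'qpos': array([-1.3581,  0.4778,  0.0223,  1.5565, -0.0115,  1.1093, -0.0831]), 'joint_vel': array([-0.0008,  0.0004,  0.0016, -0.0011, -0.0016, -0.0011,  0.0001]), 'effort': array([  0.0013, -59.6434,   1.6081, -28.1192,   0.0124,   0.009 ,
        -0.    ]), 'position': array([0.2127, 0.64  , 0.2303]), 'orientation': array([-0.5017, -3.1011,  0.0029]), 'force': array([ 0.2766, -0.4408, -0.3433]), 'ft_torque': array([-0.0529, -0.0367, -0.0487]), 'grip_width': 0.08506950501836719}
top [[512.4731   0.     279.7059]
 [  0.     512.4731 208.6879]
 [  0.       0.       1.    ]] [[-0.0243 -0.9997 -0.0036]
 [-0.995   0.0246 -0.0967]
 [ 0.0967  0.0012 -0.9953]] [0.0768 0.5284 1.1166]
side [[432.4987   0.     278.8284]
 [  0.     432.4987 210.4267]
 [  0.       0.       1.    ]] [[ 0.9936 -0.1126 -0.0092]
 [-0.082  -0.6626 -0.7444]
 [ 0.0778  0.7404 -0.6676]] [-0.5168  0.162   0.8446]
```

View pics/top0.png

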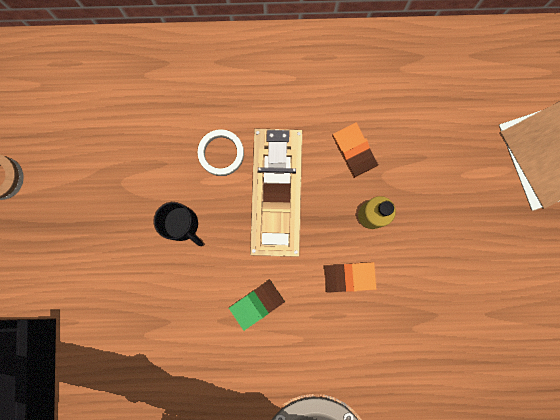

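View pics/side0.png

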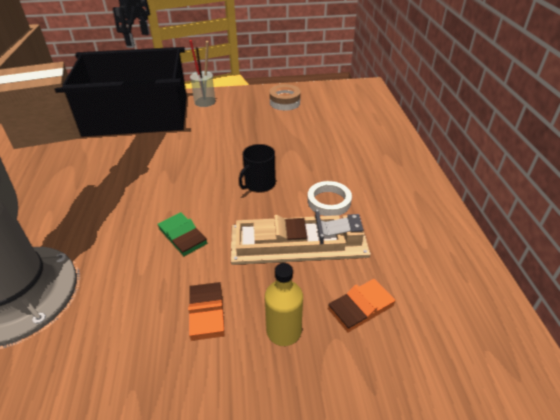

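```bash
python3 - <<'E'
import cv2,numpy as np
t=cv2.imread("pics/top0.png")[120:265,235:320]; cv2.imwrite("pics/top0z.png",cv2.resize(t,None,fx=4,fy=4,interpolation=cv2.INTER_CUBIC))
t=cv2.imread("pics/side0.png")[195:270,220:380]; cv2.imwrite("pics/side0z.png",cv2.resize(t,None,fx=5,fy=5,interpolation=cv2.INTER_CUBIC))
E
```

```text
(no output)
```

View pics/top0z.png

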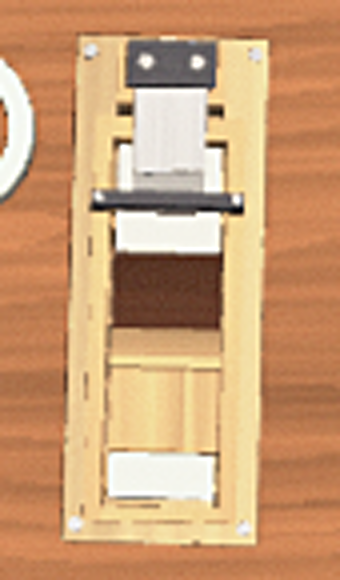

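View pics/side0z.png

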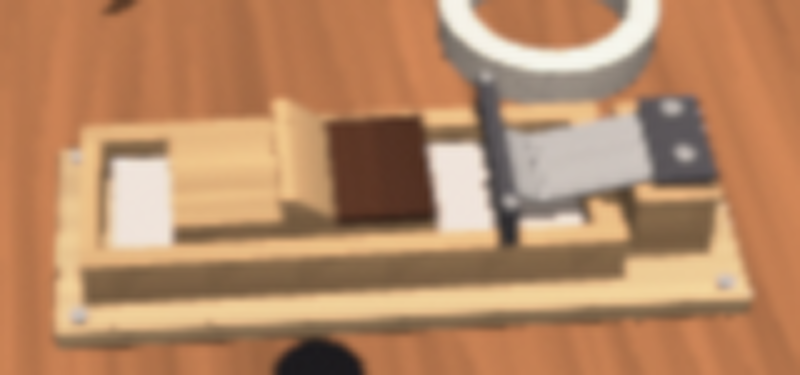

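```bash
cat > h.py <<'E'
import numpy as np
np.set_printoptions(precision=4,suppress=True)
def bp(c,u,v,z):
    d=c["R"].T@np.linalg.inv(c["mtx"])@np.array([u,v,1.]); o=-c["R"].T@c["t"]
    return o+d*(z-o[2])/d[2]
def pr(c,X):
    p=c["mtx"]@(c["R"]@np.asarray(X)+c["t"]); return p[:2]/p[2]
E
python3 - <<'E'
from h import *
ct=np.load("top0.npz");cs=np.load("side0.npz")
T=lambda U,V,z:bp(ct,(U+.5)/4-.5+235,(V+.5)/4-.5+120,z)
S=lambda U,V,z:bp(cs,(U+.5)/5-.5+220,(V+.5)/5-.5+195,z)
P=[T(78,37,.012),T(268,40,.012),T(63,540,.012),T(256,543,.012)]
print("base",*P, "len",np.linalg.norm(P[0]-P[2]),"w",np.linalg.norm(P[0]-P[1]))
f=(P[0]+P[1])/2;r=(P[2]+P[3])/2
y1=np.arctan2(*(f-r)[1::-1]); print("yaw",y1,"mid",(f+r)/2)
F=[T(113,252,.046),T(220,254,.046),T(106,451,.046),T(213,454,.046)]
print("foot",*F,np.linalg.norm(F[0]-F[2]),np.linalg.norm(F[0]-F[1]))
f2=(F[0]+F[1])/2;r2=(F[2]+F[3])/2
print("footyaw",np.arctan2(*(f2-r2)[1::-1]),"c",(f2+r2)/2)
G=[T(92,194,.056),T(243,195,.056),T(92,209,.056),T(243,211,.056)];g=sum(G)/4
print("gate top",g)
c,s=np.cos(y1),np.sin(y1); ex=np.array([c,s,0]);ey=np.array([-s,c,0])
print("jig o from gate",g-58*.001*ex,)
print("foot rel gate along x",((f2+r2)/2-g)@ex+.058,((f2+r2)/2-g)@ey)
P=[S(57,340,.012),S(752,300,.012),S(715,185,.012)]
print("side",*P,(P[1]-P[0]),np.linalg.norm(P[1]-P[0]))
F=[S(330,123,.046),S(340,222,.046),S(435,219,.046),S(421,120,.046),S(172,228,.046),S(172,135,.046)]
print("foot side",*F)
print("side gate",S(486,76,.056),S(512,202,.056))
E
```

```text
base [0.7166 0.118  0.012 ] [0.7121 0.0093 0.012 ] [0.4299 0.132  0.012 ] [0.4256 0.0241 0.012 ] len 0.2870355610994787 w 0.10881461195239758
yaw -0.050298487369648724 mid [0.571  0.0709 0.012 ]
foot [0.5867 0.0995 0.046 ] [0.5841 0.0407 0.046 ] [0.4773 0.1056 0.046 ] [0.4742 0.0473 0.046 ] 0.10954787599865089 0.05886604156697734
footyaw -0.0584330855195944 c [0.5306 0.0733 0.046 ]
gate top [0.6119 0.0688 0.056 ]
jig o from gate [0.5539 0.0717 0.056 ]
foot rel gate along x -0.02342700172224032 0.00038724569578420953
side [0.424  0.0179 0.012 ] [0.7108 0.005  0.012 ] [0.7129 0.0729 0.012 ] [ 0.2868 -0.0128  0.    ] 0.28708555848983075
foot side [0.5461 0.0968 0.046 ] [0.5428 0.0375 0.046 ] [0.5816 0.0345 0.046 ] [0.5851 0.0939 0.046 ] [0.4744 0.0425 0.046 ] [0.4782 0.0977 0.046 ]
side gate [0.6154 0.1075 0.056 ] [0.6122 0.0306 0.056 ]
```

>>> drive_tool:
  commands:
    - {"offset":[0,0,0],"roll":-0.09}
    - {"offset":[0,0,0],"roll":-0.09}
    - {"offset":[0,0,0],"roll":-0.09}
    - {"offset":[-2.3,-3.9,0]}
    - {"offset":[-2.3,-3.9,0]}
    - {"offset":[-2.3,-3.9,0]}
    - {"offset":[-2.3,-3.9,0]}
    - {"offset":[-2.3,-3.9,0]}
    - {"offset":[-2.3,-3.9,0]}
    - {"offset":[-2.3,-3.9,0]}
  jaw: 1

```text
$.commands[3]: bad value
```

>>> drive_tool:
  commands:
    - {"offset":[0,0,0],"roll":-0.09}
    - {"offset":[0,0,0],"roll":-0.09}
    - {"offset":[0,0,0],"roll":-0.09}
    - {"offset":[-2.3,-3.9,0],"roll":0}
    - {"offset":[-2.3,-3.9,0],"roll":0}
    - {"offset":[-2.3,-3.9,0],"roll":0}
    - {"offset":[-2.3,-3.9,0],"roll":0}
    - {"offset":[-2.3,-3.9,0],"roll":0}
    - {"offset":[-2.3,-3.9,0],"roll":0}
    - {"offset":[-2.3,-3.9,0],"roll":0}
  jaw: 1

```text
time_s: 1.35
position: [0.3602, 0.3581, 0.231]
orientation: [-0.08, -3.14, 0.001]
force: [1.0, -0.5, 0.7]
grip_width: -0.0002
```

>>> drive_tool:
  commands:
    - {"offset":[-2.3,-3.9,0],"roll":0}
    - {"offset":[-2.3,-3.9,0],"roll":0}
    - {"offset":[-2.3,-3.9,0],"roll":0}
    - {"offset":[-2.3,-3.9,0],"roll":0}
    - {"offset":[-2.3,-3.9,0],"roll":0}
    - {"offset":[-2.2,-3.9,0],"roll":0}
    - {"offset":[-2.2,-3.9,5],"roll":0}
    - {"offset":[0,0,4],"roll":0}
    - {"offset":[0,0,4],"roll":0}
    - {"offset":[0,0,0],"roll":0}

```text
time_s: 2.6
position: [0.5008, 0.0811, 0.1023]
orientation: [-0.08, -3.134, 0.004]
force: [-0.1, 0.3, 0.5]
grip_width: 0.0002
```

```bash
python3 - <<'E'
from station import bot, eyes
import cv2
from h import *
s=bot.get_state();print(s["time_s"],s["position"],s["orientation"],s["force"])
c=eyes.read_camera("top"); cv2.imwrite("pics/top1.png",cv2.resize(c["img"][120:265,215:340,::-1],None,fx=4,fy=4,interpolation=cv2.INTER_CUBIC))
c=eyes.read_camera("side"); cv2.imwrite("pics/side1.png",cv2.resize(c["img"][130:270,220:380,::-1],None,fx=4,fy=4,interpolation=cv2.INTER_CUBIC)); print(pr(c,s["position"]))
E
```

```text
2.6 [0.5008 0.0811 0.1023] [-0.0799 -3.1342  0.0036] [-0.07    0.3072  0.4603]
[264.3783 206.0265]
```

View pics/side1.png

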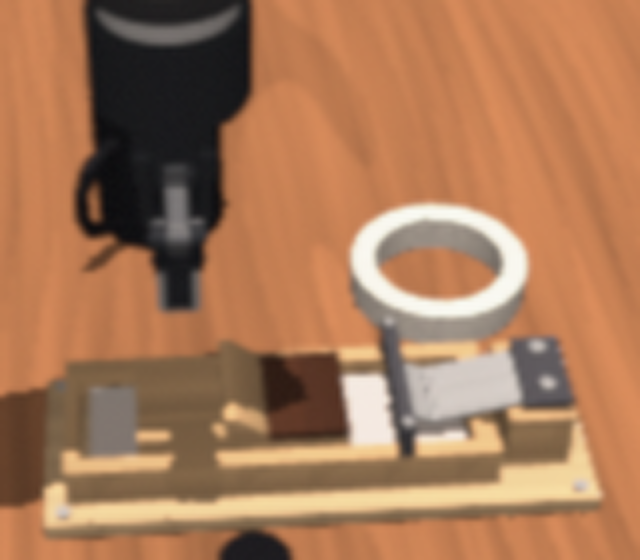

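View pics/top1.png

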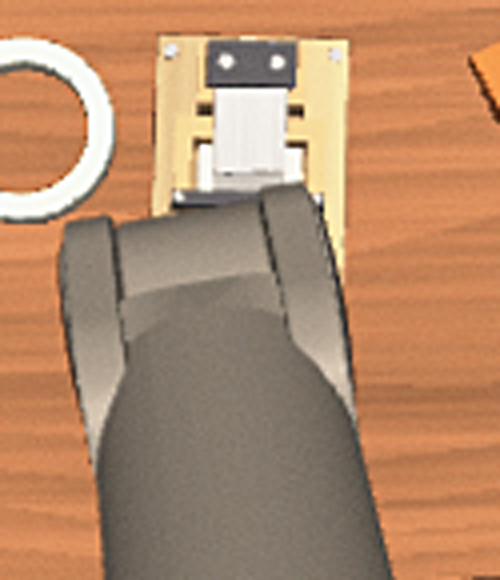

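>>> drive_tool:
  commands:
    - {"offset":[-0.4,-0.7,1],"roll":0}
    - {"offset":[0,0,2],"roll":0}
    - {"offset":[0,0,1],"roll":0}
    - {"offset":[0,0,0.5],"roll":0}
    - {"offset":[0,0,0],"roll":0}
    - {"offset":[0,0,0],"roll":0}

```text
time_s: 3.45
position: [0.5074, 0.0747, 0.0602]
orientation: [0.08, 3.14, 0.0]
force: [-0.8, 0.3, -0.3]
grip_width: 0.0001
```

```bash
python3 - <<'E'
from station import bot, eyes
import cv2
from h import *
c=eyes.read_camera("side"); cv2.imwrite("pics/side2.png",cv2.resize(c["img"][170:270,220:380,::-1],None,fx=5,fy=5,interpolation=cv2.INTER_CUBIC)); 
s=bot.get_state();print(s["time_s"],s["position"],s["orientation"],s["force"],(pr(c,s["position"])-[220,170])*5)
E
```

```text
3.5 [0.5074 0.0747 0.0602] [0.0797 3.1397 0.0006] [-0.4951 -0.0115  0.4973] [242.1512 264.8402]
```

View pics/side2.png

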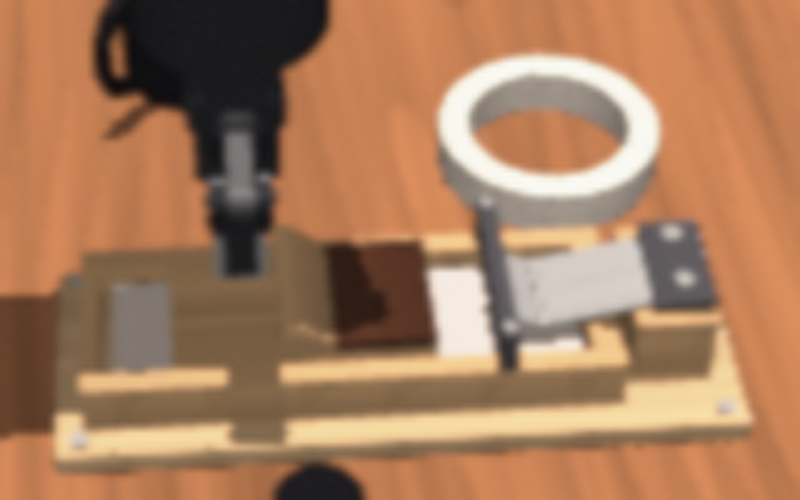

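>>> drive_tool:
  commands:
    - {"offset":[0.4,0,0],"roll":0}
    - {"offset":[0,0,0.8],"roll":0}
    - {"offset":[0,0,0.4],"roll":0}
    - {"offset":[0,0,0.2],"roll":0}
    - {"offset":[0,0,0.2],"roll":0}
    - {"offset":[0,0,0.2],"roll":0}
    - {"offset":[0,0,0],"roll":0}

```text
time_s: 4.38
position: [0.5026, 0.0748, 0.0419]
orientation: [-0.08, -3.14, -0.0]
force: [-3.3, -0.3, 6.7]
grip_width: -0.0
```

>>> drive_tool:
  commands:
    - {"offset":[0,0,0.2],"roll":0}
    - {"offset":[0,0,0.2],"roll":0}
    - {"offset":[0,0,0],"roll":0}

```text
time_s: 4.75
position: [0.5027, 0.0747, 0.0382]
orientation: [-0.08, -3.14, -0.0]
force: [-3.8, -1.0, 11.7]
grip_width: -0.0003
```

>>> drive_tool:
  commands:
    - {"offset":[0,0,0.1],"roll":0}
    - {"offset":[-0.3,0,0],"roll":0}
    - {"offset":[-0.3,0,0],"roll":0}
    - {"offset":[-0.3,0,0],"roll":0}
    - {"offset":[-0.3,0,0],"roll":0}
    - {"offset":[0,0,0],"roll":0}

```text
time_s: 5.5
position: [0.5145, 0.0745, 0.038]
orientation: [-0.08, -3.139, -0.001]
force: [-7.5, 0.2, 20.3]
grip_width: 0.0003
```

```bash
python3 - <<'E'
from station import bot, eyes
import cv2
from h import *
c=eyes.read_camera("side"); cv2.imwrite("pics/side3.png",cv2.resize(c["img"][170:270,220:380,::-1],None,fx=5,fy=5,interpolation=cv2.INTER_CUBIC)); 
s=bot.get_state();print(s["time_s"],s["position"],s["orientation"],s["force"])
E
```

```text
5.55 [0.5145 0.0745 0.038 ] [-0.08   -3.1395 -0.0014] [-7.6152  0.6489 19.8431]
```

View pics/side3.png

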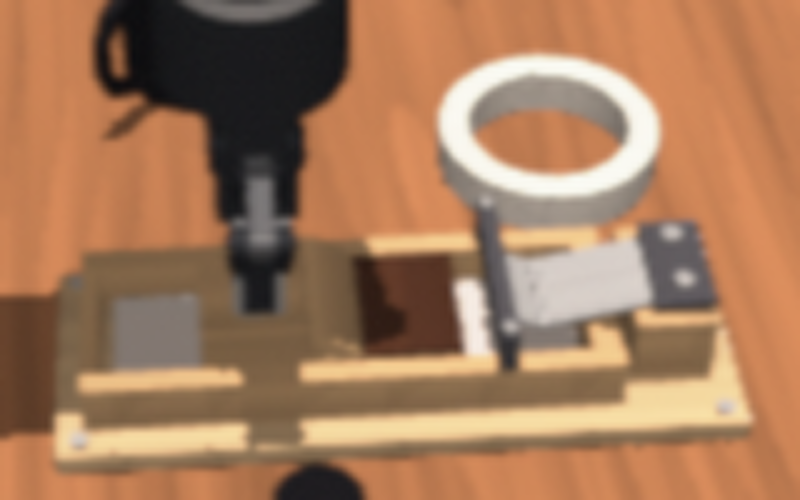

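>>> drive_tool:
  commands:
    - {"offset":[-0.3,0,0],"roll":0}
    - {"offset":[-0.4,0,0],"roll":0}
    - {"offset":[-0.4,0,0],"roll":0}
    - {"offset":[-0.4,0,0],"roll":0}
    - {"offset":[-0.4,0,0],"roll":0}
    - {"offset":[-0.4,0,0],"roll":0}
    - {"offset":[-0.4,0,0],"roll":0}
    - {"offset":[-0.3,0,0],"roll":0}
    - {"offset":[0,0,0],"roll":0}

```text
time_s: 6.68
position: [0.5448, 0.073, 0.038]
orientation: [-0.08, -3.14, -0.001]
force: [-6.3, 1.1, 17.6]
grip_width: 0.0005
```

```bash
python3 - <<'E'
from station import bot, eyes
import cv2
from h import *
c=eyes.read_camera("side"); cv2.imwrite("pics/side4.png",cv2.resize(c["img"][170:270,220:380,::-1],None,fx=5,fy=5,interpolation=cv2.INTER_CUBIC)); 
s=bot.get_state();print(s["time_s"],s["position"],s["orientation"],s["force"])
E
```

```text
6.725 [0.5448 0.073  0.038 ] [-0.08   -3.1401 -0.0014] [-5.9333  0.0573 17.489 ]
```

View pics/side4.png

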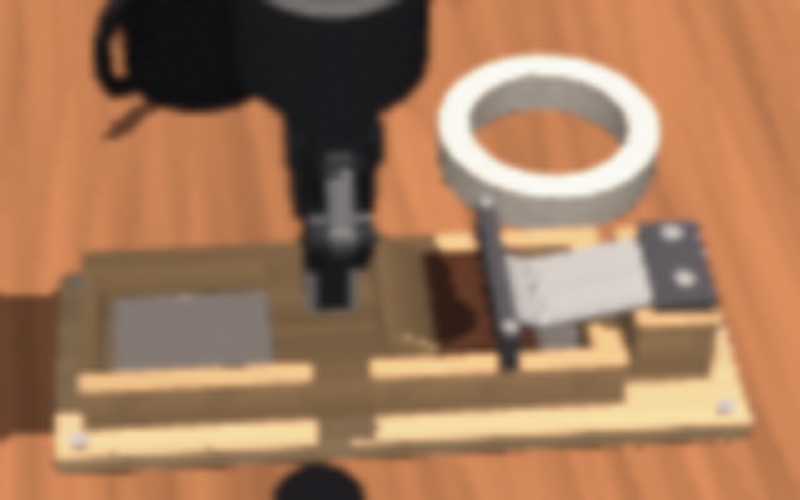

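>>> drive_tool:
  commands:
    - {"offset":[-0.3,0,0],"roll":0}
    - {"offset":[-0.3,0,0],"roll":0}
    - {"offset":[-0.3,0,0],"roll":0}
    - {"offset":[-0.3,0,0],"roll":0}
    - {"offset":[-0.3,0,0],"roll":0}
    - {"offset":[-0.3,0,0],"roll":0}
    - {"offset":[-0.3,0,0],"roll":0}
    - {"offset":[0,0,0],"roll":0}

```text
time_s: 7.72
position: [0.5636, 0.072, 0.038]
orientation: [-0.08, -3.136, -0.001]
force: [-12.1, 0.6, 23.3]
grip_width: 0.0002
```

```bash
python3 - <<'E'
from station import bot, eyes
import cv2
from h import *
c=eyes.read_camera("side"); cv2.imwrite("pics/side5.png",cv2.resize(c["img"][170:270,220:380,::-1],None,fx=5,fy=5,interpolation=cv2.INTER_CUBIC)); 
s=bot.get_state();print(s["time_s"],s["position"],s["orientation"],s["force"])
E
```

```text
7.775 [0.5636 0.072  0.038 ] [-0.0795 -3.1358 -0.0014] [-11.5813   0.0269  23.868 ]
```

View pics/side5.png

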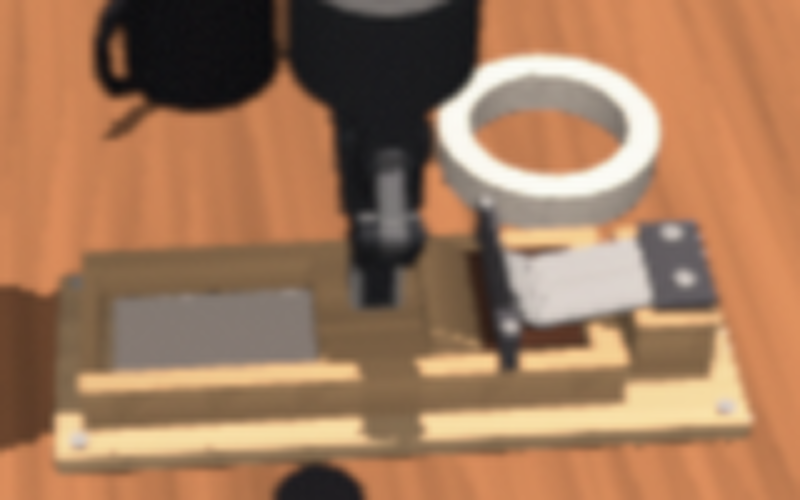

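```bash
python3 - <<'E'
from h import *
cs=np.load("side0.npz")
S=lambda U,V,z:bp(cs,(U+.5)/5-.5+220,(V+.5)/5-.5+170,z)
o=np.array([.5545,.0713,0]);
for a in (-.052,):
  ex=np.array([np.cos(a),np.sin(a),0])
  # bottom rear edge on bed z=.020 ; near stage pics
  for n,p in (("s3",(202,292)),("s4",(272,290)),("s5",(313,289))): print(n,[ (S(*p,z)-o)@ex+.055 for z in (.020,.038)])
  print("home deck rear at",(np.array([pr(cs,o+ex*-.015+np.array([0,y,.038])) for y in (.03,-.03)])-[220,170])*5)
  print("home ridge top rear at",(np.array([pr(cs,o+ex*.030+np.array([0,y,.050])) for y in (.03,-.03)])-[220,170])*5)
E
```

```text
s3 [np.float64(-0.01053717839460521), np.float64(-0.010377291670882562)]
s4 [np.float64(0.020078213001453446), np.float64(0.019402779640440827)]
s5 [np.float64(0.038018898257726155), np.float64(0.03685396552907167)]
home deck rear at [[311.374  252.5879]
 [328.6093 351.453 ]]
home ridge top rear at [[415.6186 227.205 ]
 [438.2021 325.4946]]
```

>>> drive_tool:
  commands:
    - {"offset":[-0.2,0,0],"roll":0}
    - {"offset":[-0.2,0,0],"roll":0}
    - {"offset":[0,0,0],"roll":0}

```text
time_s: 8.15
position: [0.5674, 0.0718, 0.0379]
orientation: [-0.079, -3.135, -0.001]
force: [-13.0, 1.3, 24.4]
grip_width: 0.0001
```

>>> drive_tool:
  commands:
    - {"offset":[-0.2,0,0],"roll":0}
    - {"offset":[-0.2,0,0],"roll":0}
    - {"offset":[0,0,0],"roll":0}

```text
time_s: 8.52
position: [0.5676, 0.0718, 0.0379]
orientation: [-0.079, -3.128, -0.001]
force: [-23.6, 1.4, 36.0]
grip_width: -0.0003
```

```bash
python3 - <<'E'
from station import bot, eyes
import cv2
from h import *
c=eyes.read_camera("side"); cv2.imwrite("pics/side6.png",cv2.resize(c["img"][170:270,220:380,::-1],None,fx=5,fy=5,interpolation=cv2.INTER_CUBIC)); 
s=bot.get_state();print(s["time_s"],s["position"],s["orientation"],s["force"])
E
```

```text
8.575 [0.5676 0.0718 0.0379] [-0.0788 -3.1277 -0.0012] [-22.8209   0.87    36.3922]
```

View pics/side6.png

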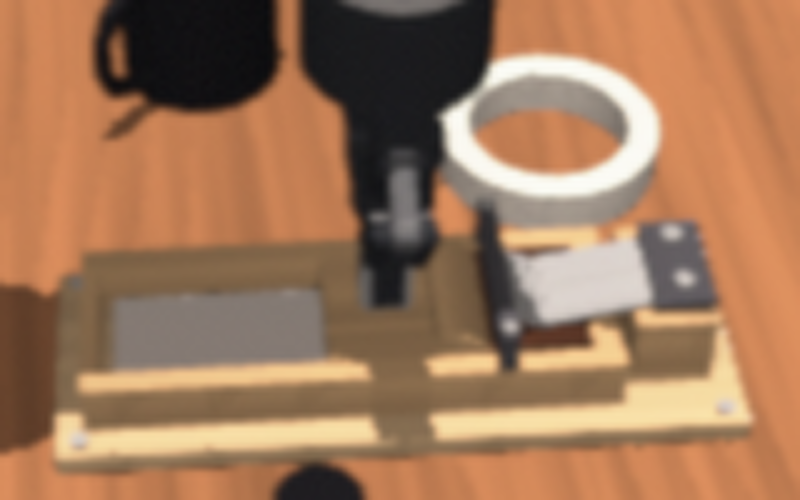

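>>> drive_tool:
  commands:
    - {"offset":[0.2,0,0],"roll":0}
    - {"offset":[0,0,-0.2],"roll":0}
    - {"offset":[0,0,0],"roll":0}

```text
time_s: 8.95
position: [0.5711, 0.0715, 0.039]
orientation: [-0.079, -3.139, -0.001]
force: [-3.3, 1.4, 5.4]
grip_width: -0.0001
```

>>> drive_tool:
  commands:
    - {"offset":[0,0,-0.3],"roll":0}
    - {"offset":[0.1,0,-0.5],"roll":0}
    - {"offset":[0.1,0,-1],"roll":0}
    - {"offset":[0,0,-2],"roll":0}
    - {"offset":[0,0,-3],"roll":0}
    - {"offset":[0,0,-4],"roll":0}
    - {"offset":[0,0,-4],"roll":0}
    - {"offset":[0,0,0],"roll":0}

```text
time_s: 9.95
position: [0.5724, 0.0716, 0.1908]
orientation: [0.08, 3.133, 0.003]
force: [0.6, 0.2, -0.4]
grip_width: 0.0001
```

```bash
python3 - <<'E'
from station import bot, eyes
import cv2
from h import *
c=eyes.read_camera("side"); cv2.imwrite("pics/side7.png",cv2.resize(c["img"][170:270,220:380,::-1],None,fx=5,fy=5,interpolation=cv2.INTER_CUBIC)); 
s=bot.get_state();print(s["time_s"],s["position"],s["orientation"],s["force"])
E
```

```text
10.0 [0.571  0.0715 0.1887] [0.08   3.1368 0.0019] [ 0.2276  0.077  -0.6481]
```

View pics/side7.png

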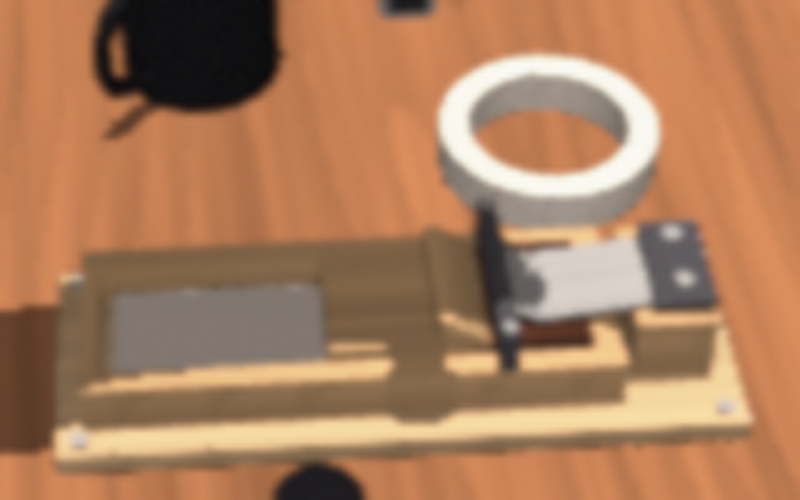

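>>> drive_tool:
  commands:
    - {"offset":[0,0,0],"roll":0}
    - {"offset":[0,0,0],"roll":0}
    - {"offset":[0,0,0],"roll":0}

```text
time_s: 10.38
position: [0.5694, 0.0713, 0.1859]
orientation: [-0.08, -3.139, 0.001]
force: [1.2, 0.0, 0.3]
grip_width: -0.0004
```

```bash
python3 - <<'E'
from station import bot, eyes
from h import *
cs=np.load("side0.npz")
o=np.array([.5545,.0713,0]); ex=np.array([np.cos(.052),-np.sin(.052),0])
for z in (.023,.041): print((bp(cs,(323.5)/5-.5+220,(287.5)/5-.5+170,z)-o)@ex+.055)
s=bot.get_state();print(s["time_s"],s["position"],s["force"],abs(s["joint_vel"]).max())
print(bot.close_job())
E
```

```text
0.0422589605997224
0.04097249058413922
10.375 [0.5694 0.0713 0.1859] [1.2292 0.0178 0.339 ] 0.004323225853328172
the job is handed in; nothing more can be done
None
```

I pressed the foot down on its rear deck with closed fingertips while its nose was still short of the bar. I then slid it forward under the bar and leaf spring to the end stop, lifted the fingers straight off and handed the job in at about 10.4 s. No verdict was reported.

**Pressing:** The fingertips went from the unpressed 46 mm to about 38 mm. That is the bed right down, with 12–20 N downward before the slide and up to 36 N at the stop.

**Reaching the stop:** At the end the fingers stopped moving while the forward force rose to 23 N. That fits the foot being hard against the end stop.

**Last checks:**
- The last picture puts the foot at about x = 41–42 mm in the jig frame. Home is 40 mm, and my calibration error is about 2 mm.
- The foot looks flat and did not creep back after release.
- With the fingers about 14 cm clear, the wrist reads close to zero force.
- The mug and tape roll show no movement. I did not check the bottle in the last pictures, but the arm never went near it.

**Not as described or not confirmed:**
- The foot was carried mostly by fingertip friction on the deck, rather than by bearing on the ridge face.
- I did not measure the leaf lift or the bed depth after release. They are only consistent with the pictures.

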